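Lay the beaded baluster down in its marking lane

ROBOT

A 6-joint arm with a two-finger parallel gripper is mounted at the origin on the work surface. World frame = base frame: x ahead of the robot, y to its left, z up, the work surface at z = 0. Lengths are in m, angles in degrees, forces in N, time in s.
With the tool pointing down it reaches from about 0.375 to 0.75 m from the base axis. Payload 9 kg.
Tool frame: the origin (TCP) lies where the fingers leave the gripper's body, on its centre line; the fingertips stand 73 mm ahead of it and the grasp point (between the pads) lies 54 mm ahead of it (robot.tip_reach is the distance from the TCP to the fingertips, in m); z points along the fingers, y is the line along which they close (so a half turn about z gives the same grasp; the last joint's range is limited). The gripper opens to 85 mm and grips with 20 to 120 N. Pads are 22 mm wide; open, the fingers measure 114 mm over their backs; the gripper's body (76 mm by 85 mm) begins 54 mm behind the grasp point. The pads swing forward as they close: fully open they stand 13 mm farther back than shut.
Start: joints at [-77.447, 5.964, 5.575, 89.605, 0, 77.527], TCP at [0.254, -0.544, 0.304] pointing down, gripper open.
Joint ranges: [-171.21, 171.21], [-48.23, 106.86], [-62.78, 66.21], [-105.2, 120.99], [-86.42, 89.51], [-180, 180]. Speed limits (degrees/s): [127.2, 127.2, 147.25, 180, 180, 180].

INTERFACE

Orientations are given as [roll, pitch, yaw] about the fixed x, y, z axes, in that order (R = Rz(yaw) Ry(pitch) Rx(roll)).
In Python, from plant import robot gives the robot as it stands. Calls block until the motion is done:
- robot.move_pose(position, orientation): joint-space move of the TCP to a pose.
- robot.line_to(position, vel=0.15, rotation=None, guard=None): straight line of the TCP; rotation=None keeps the orientation; vel is the mean speed in m/s. With guard (N) it stops when the force on the tool has changed by that much, and returns True; else False.
- robot.goto_joints(angles): joint-space move.
- robot.set_gripper(opening): finger opening in m; the grip force is fixed at half the most; returns when the fingers have stopped.
- robot.pause(seconds).
- robot.ik(position, orientation): joint angles nearest the present ones, or None.
- robot.observe(): the state.
- robot.grab_frame(name): name is "side" or "top"; returns the picture (480x640x3 uint8, blue, green, red); there is no depth.
- robot.get_calibration(name): a dict with "vertical_fov" (degrees; the focal length in pixels is half the picture's height over the tangent of half this angle, whatever the lens; pixels are square), "cx", "cy" (the principal point, pixels), "rvec" (rotation vector, rad) and "tvec" (3), from world to camera coordinates, as OpenCV has them. Camera axes: x right, y down, z forward; pixel columns grow to the right and rows downward; lengths in m; the calibration is good to about 2 mm. A picture is of the moment at which its call begins. get_calibration takes no time and is no camera call.
A pose or a line that the arm cannot do raises robot.IKError and nothing moves.
- robot.job_done(): hands the job in; it is judged then, once.
The state is a dict: "time": time; "q": joint angles; "qvel": joint speeds; "joint_torque": joint torques, N m; "tool_pos": TCP position; "tcp_rot": TCP orientation; "ft_force": force on the tool from outside, world axes, zero at the start; "torque": the same for the moment, N m; "gripper_width": finger opening in m; "gripper_force": force on a finger pad.
Only numpy, scipy, OpenCV 4.12 (cv2) and the standard library are available. Lean on these libraries where they do the work, as an engineer would, in place of code of your own. Each camera call takes 0.05 s, during which the arm holds its last target. There are 200 camera calls.

TASK

Two square-ended turned balusters stand on end in the lanes of the marking-out board. Push over the one with the two round beads at its middle so that it falls along its own lane towards the end stop and lies flat in the lane, then push it along the lane until its end is butted against the stop. Do it all by pushing, without lifting it at any time, and leave the other baluster standing and everything else where it is.

Things in the scene. Friction and masses are not known exactly. Their poses are not given: they have to be found in the camera images.
- board: Plywood marking-out board, fixed, 330 (its x) x 260 (y) x 12 mm. Origin: at table height, mid-width, 135 mm before the end stop's face. Its x axis runs along both lanes to the stop (about to the robot's left), z up. Lanes centred at y = +62.5 and -62.5 mm, from x = -150 to the stop at +135 mm; the board begins at x = -170. Lane floor: grey felt, z = 12 mm.
- stop_a (a point): Middle of the stop's face in the lane at the board's y = +62.5 mm, 26 mm above the lane floor: where the centre of the head end of a baluster in that lane belongs. The stop is a dark wooden bar across both lanes, 22 mm thick, 45 mm high above the lane floor.
- stop_b (a point): The same for the lane at the board's y = -62.5 mm. Each lane is 62 mm wide at its floor; its rails lean outward to an opening of about 83 mm at 24 mm above the floor.
- beaded: The baluster to lay down: light wood, 0.2 to 0.4 kg, 52 x 52 x 180 mm; square blocks 50 mm long at foot and head, between them a slim turned part with TWO round beads (50 mm across). It stands on its foot in either lane, square to it within 0.03 rad, foot centre at the board's x = -135 to -105 mm. Origin: centre of the foot face; z axis from foot to head.
- beaded_head (a point): Centre of the beaded baluster's head face, 180 mm from its origin along its z axis.
- beaded_mid (a point): Centre of the beaded baluster, 90 mm from its origin along its z axis. Pushed near its head it tips over the edge of its foot without sliding and falls by itself once it leans beyond 0.28 rad. Lying, it ends some 30 to 65 mm short of the stop and slides with about 1 to 4 N.
- plain: The other baluster, same wood, size, origin and axes, but its turned part is a smooth slim waist without beads. It stands in the other lane and must stay standing.
- tin: Closed metal tin, 72 mm across, 70 mm high, on the table beyond the end stop; origin at the middle of its underside. Leave alone.
- mallet: Dark turned mallet standing on its head, 80 mm across, 185 mm high, beside the board on the side away from the robot; origin at the middle of its underside. Leave alone.
- bowl: Small wooden bowl, 110 mm across, 45 mm high, beside the board near the stop, on the side away from the robot; origin at the middle of its underside. Leave alone.
- sander: Cork sanding block, 110 x 60 x 35 mm high, on the table before the lanes' open ends, between them; origin at the middle of its underside. Leave alone.
- knob: Turned wooden drawer knob, 52 mm across, 50 mm high, on the table beyond the end stop; origin at the middle of its underside. Leave alone.
- gouge: Gouge with dark handle, 240 mm long, lying beside the board on the robot's side; origin at the underside of the tool. Leave alone.
There are look-alikes about, which are no part of the job. What is shaped like the beaded but red is not meant. What is shaped like the plain but turquoise is not meant.

How it is judged (in metres and radians):
On the way, in this order (a step that is already met when the one before it is completed fails the run):
1. the beaded baluster lies flat in its lane, head towards the stop (angle between beaded's own z axis and vertical between 1.5 and 1.64 rad and z of beaded_mid in the frame of board between 0.03 and 0.046 m and ((y of beaded_head in the frame of board between 0.0505 and 0.0745 m and y of beaded in the frame of board between 0.0505 and 0.0745 m) or (y of beaded_head in the frame of board between -0.0745 and -0.0505 m and y of beaded in the frame of board between -0.0745 and -0.0505 m)) and x of beaded_head in the frame of board above 0.02 m), for 0.2 s.
2. its head end is butted against the stop (all of step 1 and x of beaded_head in the frame of board between 0.13 and 0.138 m), for 0.2 s.
At the end, for the whole second after the job is handed in: The beaded baluster lies flat in its lane (its axis level within 0.07 rad, its centre 30 to 46 mm above the table, both ends within 12 mm of the lane's middle), head end within 5 mm of the stop's face, at rest; the plain baluster stands within 15 mm of its place; no bystander has moved 25 mm (all of step 2 and angle between plain's own z axis and vertical below 0.1 rad and distance of plain from where it was at the start of the episode below 0.015 m and distance of each of tin, mallet, bowl, sander, knob, gouge from where it was at the start of the episode below 0.025 m and linear speed of beaded below 0.01 m/s and angular speed of beaded below 0.05 rad/s); the robot touches nothing.
It fails at once if the beaded baluster is lifted off the board (its centre rises 20 mm above where tipping takes it) (z of beaded_mid in the frame of board above 0.126 m).
It fails at once if the beaded baluster is lifted while it lies (angle between beaded's own z axis and vertical above 1.35 rad and z of beaded_mid in the frame of board above 0.082 m).
It fails at once if the beaded baluster leaves the board's lanes or falls the wrong way (x of any of beaded_mid, beaded_head in the frame of board below -0.19 m or x of beaded_mid in the frame of board above 0.07 m).
It fails at once if the other baluster is tipped or pushed away (angle between plain's own z axis and vertical above 0.3 rad or distance of plain from where it was at the start of the episode above 0.03 m).
It fails at once if a bystander is pushed about (distance of any of tin, mallet, bowl, sander, knob, gouge from where it was at the start of the episode above 0.04 m).
It also fails if it takes over 45 s, if anything falls off the work surface, if the arm or the gripper's body presses on something with over 40 N, if the wrist force passes 120 N, or if a joint passes its speed limit or range.

## Working session

There is one attempt and no reset: what is moved stays moved. The work goes in short steps, each a Python script; the robot and the scene stay as the last script left them, time stands still between calls to the robot, and variables do not carry over. Pictures are saved under pics/ and viewed, at most 10 in all, crops included, and the job is handed in when it is done.

```bash
mkdir -p pics && ls
python3 - <<'E'
from plant import robot
import cv2
for n in("side","top"):
    cv2.imwrite(f"pics/{n}0.png",robot.grab_frame(n)); print(n,robot.get_calibration(n))
o=robot.observe();print(o["time"],o["tool_pos"],o["tcp_rot"],o["ft_force"])
E
```

```text
pics
side {'vertical_fov': 43.72471640076201, 'cx': 321.5128431057801, 'cy': 244.0749921130278, 'rvec': array([ 0.25899559, -2.82355074,  1.15999876]), 'tvec': array([0.54697537, 0.18747798, 1.26067419])}
top {'vertical_fov': 57.539291265936626, 'cx': 310.885405334362, 'cy': 241.43968030161417, 'rvec': array([ 2.18046758, -2.23561713,  0.04419606]), 'tvec': array([-0.03506084,  0.56297074,  1.07210255])}
0.1 [ 0.25378015 -0.54346829  0.30321266] [-1.79935493e+02 -1.54296973e-02  2.50243799e+01] [-0.46650074  1.10663213 -1.13328886]
```

View pics/top0.png

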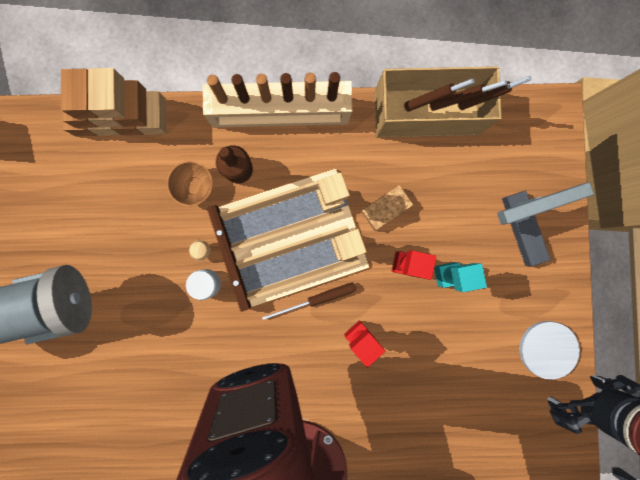

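View pics/side0.png

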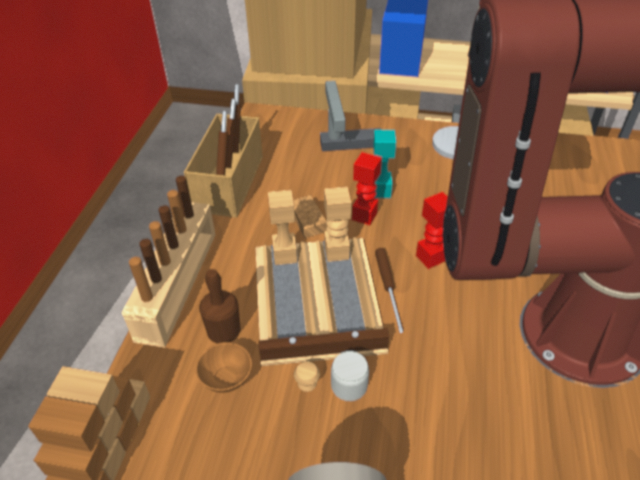

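The top view shows the two lanes, with grey felt at about (290,215) and (290,265), and the stop on the left from (215,208) to (240,305). The baluster heads are at (333,188) and (348,245). In the side view the right-hand one at (338,215), in the lane nearer the robot, has the two beads.

```bash
cat > h.py <<'E'
import numpy as np, cv2
from plant import robot
def cam(n):
    c=robot.get_calibration(n); f=240/np.tan(np.radians(c["vertical_fov"]/2))
    return np.array([[f,0,c["cx"]],[0,f,c["cy"]],[0,0,1]]),cv2.Rodrigues(c["rvec"])[0],np.array(c["tvec"])
def cast(n,uv,z):
    K,R,t=cam(n); uv=np.atleast_2d(uv).astype(float)
    d=(R.T@np.linalg.inv(K)@np.c_[uv,np.ones(len(uv))].T).T; C=-R.T@t
    return C+d*((z-C[2])/d[:,2])[:,None]
def proj(n,P):
    K,R,t=cam(n); p=(K@(R@np.atleast_2d(P).T+t[:,None])).T; return p[:,:2]/p[:,2:]
E
python3 - <<'E'
from h import *
for n in("top","side"):
    _,R,t=cam(n);print(n,"cam at",-R.T@t)
    im=cv2.imread(f"pics/{n}0.png"); hsv=cv2.cvtColor(im,cv2.COLOR_BGR2HSV)
    roi=np.zeros(im.shape[:2],np.uint8)
    if n=="top": roi[170:310,205:375]=1
    else: roi[240:350,250:395]=1
    m=((hsv[...,1]<60)&(hsv[...,2]>50)&(hsv[...,2]<190)&(roi>0)).astype(np.uint8)
    m=cv2.morphologyEx(m,cv2.MORPH_OPEN,np.ones((3,3)))
    for c in cv2.findContours(m,0,2)[0]:
        if cv2.contourArea(c)<300: continue
        P=cast(n,c[:,0],.012)[:,:2]*1000
        r=cv2.minAreaRect(P.astype(np.float32)); print(n,cv2.contourArea(c),r,cv2.boxPoints(r).round().tolist())
im=cv2.imread("pics/top0.png")[165:315,200:380]; cv2.imwrite("pics/topc.png",cv2.resize(im,None,fx=4,fy=4,interpolation=2)[:600,:720])
im=cv2.imread("pics/side0.png")[180:370,245:400]; cv2.imwrite("pics/sidec.png",cv2.resize(im,None,fx=3,fy=3,interpolation=2))
E
```

```text
top cam at [ 0.52631277 -0.04108752  1.09035585]
top 2226.0 ((504.9370422363281, 8.439750671386719), (59.8597297668457, 236.7000274658203), 17.011228561401367) [[442.0, 113.0], [511.0, -113.0], [568.0, -96.0], [499.0, 130.0]]
top 2232.5 ((625.0206909179688, 42.97997283935547), (60.362083435058594, 240.4847869873047), 17.122535705566406) [[561.0, 149.0], [632.0, -81.0], [689.0, -63.0], [618.0, 167.0]]
side cam at [0.38991679 0.84041384 1.03213321]
side 1925.5 ((627.6367797851562, 25.28863525390625), (60.3665885925293, 221.55455017089844), 16.91535186767578) [[567.0, 122.0], [631.0, -89.0], [689.0, -72.0], [624.0, 140.0]]
side 1842.5 ((506.01947021484375, -5.2852783203125), (60.33232116699219, 208.53485107421875), 16.99273681640625) [[447.0, 86.0], [508.0, -114.0], [565.0, -96.0], [504.0, 103.0]]
```

View pics/topc.png

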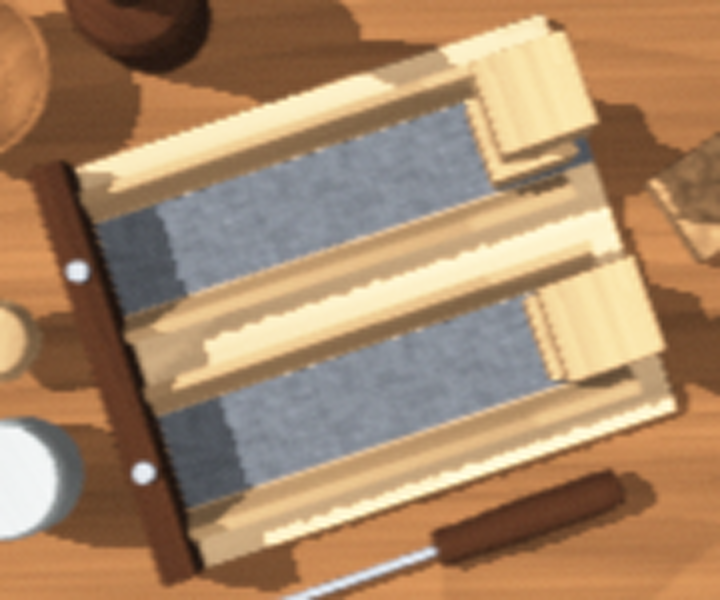

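View pics/sidec.png

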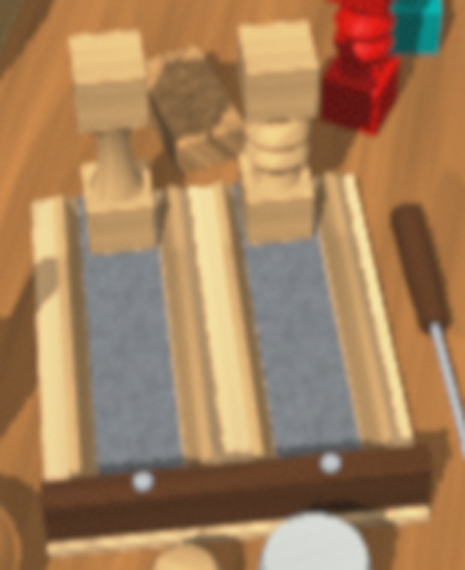

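The crops confirm it: two beads on the right-hand baluster in the side view, which stands in the lane nearer the robot (lane a). Its head's top face has corners at about (334,238), (358,230), (366,251) and (342,260) in the top image.

```bash
cat >> h.py <<'E'
yaw=np.radians(107.03); bx=np.array([np.cos(yaw),np.sin(yaw)]); by=np.array([-bx[1],bx[0]])
E
python3 - <<'E'
from h import *
A=np.array([.5049,.0084]);A2=np.array([.5060,-.0053]);B=np.array([.6250,.0430]);B2=np.array([.6276,.0253])
ya=[v@by for v in(A,A2)];yb=[v@by for v in(B,B2)];print(ya,yb)
mid=(np.mean(ya)+np.mean(yb))/2
xs=np.array([.4705,.1215])@bx+.001
s=np.array([[538,293],[633,258],[665,345],[567,382]])/4.+[200,165]-.4
H=cast("top",s,.192)[:,:2]; c=H.mean(0)
t=np.array([[238,27],[310,22],[320,65],[245,68]])/3.+[245,180]-.3
H2=cast("side",t,.192)[:,:2]
o=(xs-.135)*bx+mid*by
print("origin",o,"head top",(H-o)@bx*1e3,(H-o)@by*1e3,"mean",(c-o)@bx,(c-o)@by)
print("side",(H2-o)@bx*1e3,(H2-o)@by*1e3,"mean",(H2.mean(0)-o)@bx,(H2.mean(0)-o)@by)
print("tip",robot.tip_reach)
for bxv,z in((-.21,.30),(-.21,.235),(-.145,.1),(-.05,.1)):
  for w in(107.03,-72.97):
    p=o+bxv*bx+.0625*by; print(bxv,p,w,robot.ik([*p,z],[180,0,w]))
E
```

```text
[np.float64(-0.48522104028157104), np.float64(-0.4822604553056133)] [np.float64(-0.6101882246732442), np.float64(-0.6074903774679233)]
origin [0.56791403 0.01119309] head top [-100.49928081 -152.6654551  -153.94319171 -100.06570716] [36.85753088 35.24762305 82.89790319 84.94108474] mean -0.12679340869338043 0.05998603546473149
side [-150.20563483 -149.50736636 -101.78627479 -104.96073964] [37.05715878 89.67041124 89.99113007 36.86339132] mean -0.12661500390738575 0.06339552285202928
tip 0.0726
-0.21 [ 0.56965776 -0.20790326] 107.03 [-32.39038906   7.04940922   6.32623093  89.27682171   0.
  40.57961094]
-0.21 [ 0.56965776 -0.20790326] -72.97 [ -32.39038906    7.04940922    6.32623093   89.27682171    0.
 -139.42038906]
-0.21 [ 0.56965776 -0.20790326] 107.03 [-32.39038906   6.930039    -0.5485836   82.52137739   0.
  40.57961094]
-0.21 [ 0.56965776 -0.20790326] -72.97 [ -32.39038906    6.930039     -0.5485836    82.52137739    0.
 -139.42038906]
-0.145 [ 0.55062106 -0.14575341] 107.03 [-27.97848028   4.57395604 -17.30654555  68.1194984    0.
  44.99151972]
-0.145 [ 0.55062106 -0.14575341] -72.97 [ -27.97848028    4.57395604  -17.30654555   68.1194984     0.
 -135.00848028]
-0.05 [ 0.52279818 -0.05491901] 107.03 [-20.26969992  -3.08352681 -25.02760592  68.05592089   0.
  52.70030008]
-0.05 [ 0.52279818 -0.05491901] -72.97 [ -20.26969992   -3.08352681  -25.02760592   68.05592089    0.
 -127.29969992]
```

```bash
cat >> h.py <<'E'
o=np.array([0.56791,0.01119])
def P(x,z,y=.0625): return [*(o+x*bx+y*by),z]
W=[180,0,107.03]
def xb():
    s=robot.observe(); return s["time"],(np.array(s["tool_pos"])[:2]-o)@bx,np.array(s["ft_force"])[:2]@bx
E
python3 - <<'E'
from h import *
robot.set_gripper(0)
robot.move_pose(P(-.183,.31),W)
robot.line_to(P(-.183,.240),vel=.1); print(xb())
cv2.imwrite("pics/side1.png",robot.grab_frame("side")[90:330,220:480].repeat(2,0).repeat(2,1))
E
```

```text
(3.45, np.float64(-0.1832412933612008), np.float64(-0.1896159530983302))
```

View pics/side1.png

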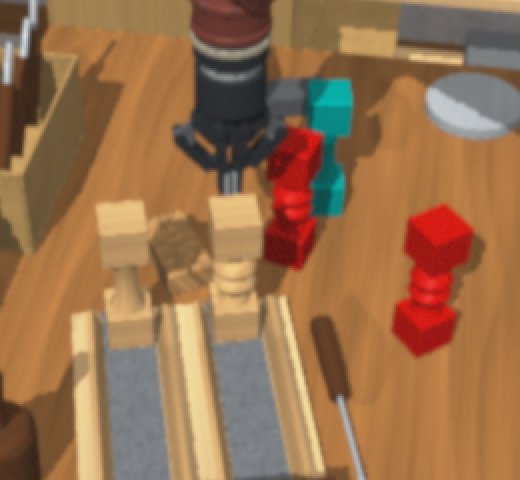

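The tool is behind the head of the beaded baluster (fingers at (232,182) in the crop, head at (236,215)), clear of the red look-alike. Pushing now.

Run:
```python
from h import *
print(robot.line_to(P(-.105,.240),vel=.05,guard=12),xb())
robot.pause(.8)
cv2.imwrite("pics/top2.png",robot.grab_frame("top")[150:320,180:440].repeat(3,0).repeat(3,1))
```

```text
False (5.2083, np.float64(-0.10520374021477097), np.float64(-0.15446160259722289))
```

View pics/top2.png

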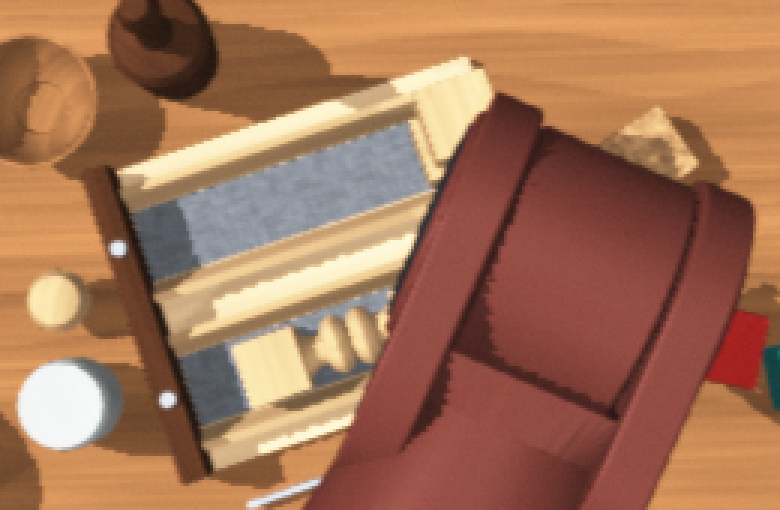

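The baluster lies in the near lane with its head towards the stop. The head's front top edge is at about crop (241,377), i.e. image (260,276).

Run:
```python
from h import *
h=cast("top",[[260.3,275.6]],.064)[0,:2]-o; hx=h@bx; print("head x,y",hx,h@by)
f=hx-.18; x0=max(f-.011-.022,-.15); print("foot",f,"lower at",x0)
if f-.011-x0>.012:
    robot.line_to(P(x0,.25),vel=.15)
    print(robot.line_to(P(x0,.103),vel=.1,guard=6),xb(),robot.observe()["tool_pos"])
```

```text
head x,y 0.08272410524007377 0.06340223037745599
foot -0.09727589475992622 lower at -0.1302758947599262
False (8.0083, np.float64(-0.13060786647251413), np.float64(-0.10880530599397924)) [ 0.54674946 -0.131889    0.10374424]
```

Run:
```python
from h import *
print(robot.line_to(P(-.075,.103),vel=.04,guard=15),xb())
print(robot.line_to(P(-.045,.103),vel=.012,guard=9),xb())
robot.pause(.3); print(xb())
s=xb()
robot.line_to(P(s[1]-.04,.103),vel=.08)
robot.line_to(P(s[1]-.04,.31),vel=.2)
robot.move_pose([.30,-.50,.31],[180,0,60]); print(xb())
for n,c in(("top",(slice(150,320),slice(180,440))),("side",(slice(180,380),slice(200,440)))):
    cv2.imwrite(f"pics/{n}3.png",robot.grab_frame(n)[c].repeat(3,0).repeat(3,1))
```

```text
False (9.5417, np.float64(-0.07502654675332197), np.float64(-0.19047906593648625))
True (10.975, np.float64(-0.05863653182013015), np.float64(-1.810497150720037))
(11.275, np.float64(-0.05865788816241568), np.float64(-2.4448523545750662))
(14.8, np.float64(-0.4099495487520857), np.float64(0.8311715964411576))
```

View pics/top3.png

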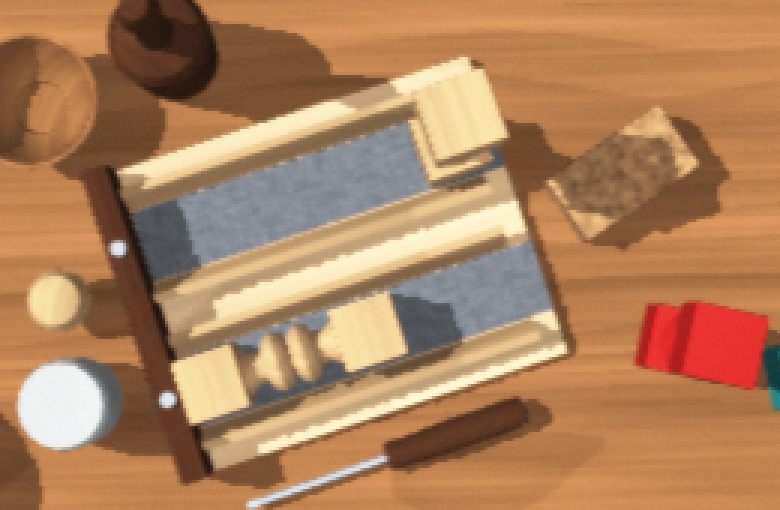

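View pics/side3.png

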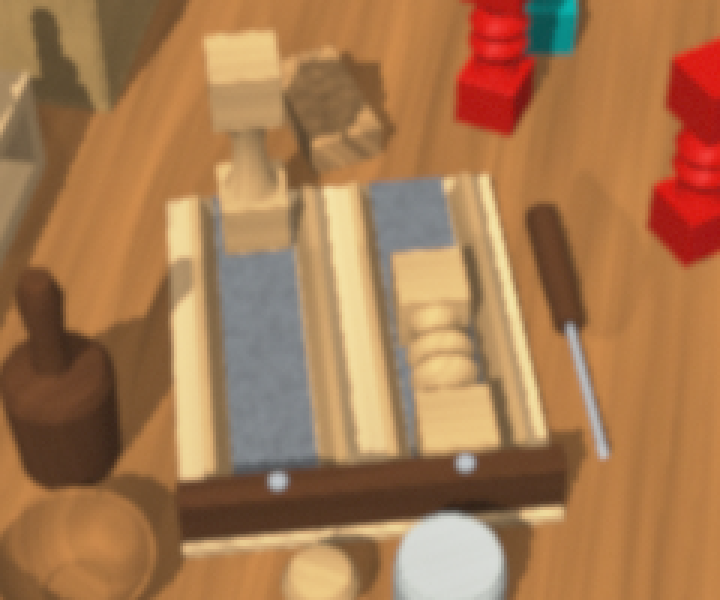

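The baluster lies flat with its head edge, crop (172,362)–(190,423) in the top view, at the stop. The plain one still stands and the bystanders haven't moved. I'll check the contact and alignment by numbers before handing in.

Run:
```python
from h import *
f=lambda L:(cast("top",np.array(L)/3.+[180,150]-.3,.064)[:,:2]-o)
for L in([[172,362],[190,423],[250,406],[233,345]],[[327,311],[389,293],[408,355],[347,370]]):
    v=f(L);print((v@bx*1e3).round(1),(v@by*1e3).round(1),"mean y",(v@by).mean())
g=(cast("top",np.array([[113,168],[213,470]])/3.+[180,150]-.3,.057)[:,:2]-o)@bx;print("stop top edge x",g)
```

```text
[130.5 132.   83.6  81.3] [34.5 84.1 86.3 37. ] mean y 0.06049193759635938
[  3.3 -47.2 -45.9   3. ] [35.1 37.1 87.7 83.7] mean y 0.06090263534579801
stop top edge x [0.12818038 0.12755266]
```

The measurements agree with a butted head, but the recorded push force was low, so I'll make one more firm push to be sure.

Run:
```python
from h import *
robot.move_pose(P(-.10,.31),W); robot.line_to(P(-.10,.103),vel=.15,guard=8)
robot.line_to(P(-.064,.103),vel=.05,guard=15)
for x in np.arange(-.062,-.048,.001):
    r=robot.line_to(P(x,.103),vel=.01,guard=18); s=robot.observe(); print(round(x,3),r,xb()[1:],np.round(s["ft_force"],1))
    if r or xb()[2]<-10: break
x=xb()[1]
robot.line_to(P(x-.04,.103),vel=.08); robot.line_to(P(x-.04,.31),vel=.2); robot.pause(.3)
im=robot.grab_frame("top"); cv2.imwrite("pics/top4.png",im); print(xb())
```

```text
-0.062 False (np.float64(-0.06208398487452849), np.float64(0.5337461477405204)) [-0.4  0.4  0.4]
-0.061 False (np.float64(-0.06096656611587676), np.float64(0.6288401289676184)) [0.  0.7 0.8]
-0.06 False (np.float64(-0.05993265055264066), np.float64(-0.43378370891745716)) [ 0.8 -0.2  0.3]
-0.059 False (np.float64(-0.05894746088033437), np.float64(0.3478589775220991)) [0.3 0.5 0.5]
-0.058 False (np.float64(-0.0586080118184631), np.float64(-5.286255148254653)) [ 1.5 -5.1 -1.5]
-0.057 False (np.float64(-0.05851322688151091), np.float64(-10.249209803319598)) [ 3.2 -9.7 -1.4]
(22.7917, np.float64(-0.09845856702694299), np.float64(0.17810447612283764))
```

The contact holds firm: 10 N moves it only 0.1 mm, so it is butted against the stop. Handing in.

```bash
python3 -c "
from plant import robot
print(robot.job_done())"
```

```text
the job is handed in; nothing more can be done
None
```

The beaded baluster was pushed over and now lies flat in its lane with its head butted against the stop; in the last pictures I viewed the plain one was still standing and nothing else had moved. The job is handed in, but no verdict came back.

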